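Seat two circuit-board carriers under the retaining rail

ROBOT

A 6-joint arm with a two-finger parallel gripper is mounted at the origin on the work surface. World frame = base frame: x ahead of the robot, y to its left, z up, the work surface at z = 0. Lengths are in m, angles in degrees, forces in N, time in s.
With the tool pointing down it reaches from about 0.4 to 0.825 m from the base axis. Payload 7 kg.
Tool frame: the origin (TCP) lies between the finger pads; the fingertips stand 14 mm ahead of it and the grasp point (between the pads) lies 5 mm behind it; y points along the fingers, z is the direction in which the jaws open and shut, and the axes are right-handed (so a half turn about y gives the same grasp; the last joint's range is limited). The gripper opens to 85 mm and grips with 20 to 120 N. Pads are 22 mm wide; open, the fingers measure 114 mm over their backs; the gripper's body (76 mm by 85 mm) begins 54 mm behind the grasp point. The pads swing forward as they close: fully open they stand 13 mm farther back than shut.
Start: joints at [-50.586, 20.546, 0.682, 0, -70.136, -16.507], TCP at [0.263, -0.622, 0.245] pointing down, gripper open.
Joint ranges: [-176.03, 176.03], [-82.01, 121.73], [-58.28, 71.71], [-173.87, 95.51], [-174.79, -0.11], [-173.66, 173.66]. Speed limits (degrees/s): [136.94, 136.94, 172.46, 180, 180, 180].

INTERFACE

Orientations are given as [roll, pitch, yaw] about the fixed x, y, z axes, in that order (R = Rz(yaw) Ry(pitch) Rx(roll)).
In Python, from bench import * gives the robot as it stands. The module is installed in compiled form; this text tells all that it offers.
- The arm moves only by the tool jog_arm, never from a script. Its argument "moves" is a list of rows, each a list of 3 entries, a list of its own where there are three numbers: the shift along the tool's x, y, z scaled (see below), then the turn, a rotation vector about the tool's x, y, z scaled (see below), then the gripper command: -1 is shut, 1 is fully open, values between are in proportion. A call has 1 to 20 rows; each row is the pose to reach, as a shift and turn from the pose commanded when the call began, along the tool's axes at that moment; what a row does not reach only later rows make up. The controller multiplies each number of a shift by 0.5 m and each number of a turn by 90 degrees. A row lasts 1/8 s, in which the tool goes at most 62.5 mm and 10.7 degrees, less where a joint would pass 70% of its speed; a pose out of reach is approached as far as the arm can. A call with a number of a shift or a turn outside -1 to 1 is refused whole. A call with a gripper value outside its range is refused whole. The fingers move at their own pace and stop on an object; "newtons" is the grip in N (left out, the last holds). Time passes only in rows, so rows that repeat a pose let the fingers close. It gives the time, the measured TCP pose, the force and the opening at its end, in the units of the state.
- state(): the state, without advancing time (a new reading comes with each control period).
- snapshot(name): name is "side" or "top"; returns a dict with "color" (480x640x3 uint8, red, green, blue), "camera_matrix" (3x3 intrinsics, pixels), "pose" (4x4, takes a point from camera to world coordinates). Camera axes: x right, y down, z forward; pixel columns grow to the right and rows downward; lengths in m; the calibration is good to about 2 mm. A picture is of the moment at which its call begins. There is no depth.
- hand_in(): hands the job in, once; it reports no verdict.
The state is a dict: "time_s": time; "joints": joint angles; "qd": joint speeds; "effort": joint torques, N m; "position": TCP position; "tcp_rot": TCP orientation; "ft_force": force on the tool from outside, world axes, zero at the start; "wrist_torque": the same for the moment, N m; "finger_gap": opening from 0.0 (shut) to 1.0 (fully open).
Only numpy, scipy, OpenCV 4.12 (cv2) and the standard library are available. Lean on these libraries where they do the work, as an engineer would, in place of code of your own. Each camera call takes 0.05 s, during which the arm holds its last target.

TASK

Push both circuit-board carriers fully home under the yellow lip of the soldering fixture, each into the pocket on its own side of the middle guide, so that they sit square against the back stop in one even row. Slide them flat on the bed without tipping them up, and leave the other things on the bench where they are.

Things in the scene. Friction and masses are not known exactly. Their poses are not given: they have to be found in the camera images.
- fixture: aluminium fixture screwed to the bench. Origin at bench level; x from its open edge (robot side) to the rail on the far edge, y left, z up. Bed top 12 mm above the bench, x -140 to +110 mm, y -150 to +150 mm. The rail has two undercut pockets, left (y > 0) and right (y < 0), open towards -x, split by the middle guide
- guide_end (a point): near end of the steel middle guide, at bed level (fixture x = -120 mm, y = 0). The guide is 12 mm wide (faces at y = +6 and -6 mm), 10 mm high, and runs along fixture x from here to the back stop, forming the inner wall of both pockets
- lip_mid (a point): middle of the yellow lip's near edge, on its underside (fixture x = 61 mm, y = 0, 15 mm above the bed). The lip is 8 mm thick, 214 mm long along y, reaches to x = 110 mm and carries two screw heads 6 mm high
- board_green: black plastic carrier holding a green circuit board, 84 mm wide (y), 90 mm long (x), 12 mm thick, 0.17-0.33 kg, loose and flat on the bed on either side of the guide, off its pocket's line by 11-35 mm outwards, turned up to 0.25 rad, 80-110 mm short of home. Too wide to grasp. Components reach 9 mm above it, none within 30 mm of its +x edge, which goes in first. Origin: centre of underside; x towards the rail, z up
- board_red: black plastic carrier holding a red circuit board, 84 mm wide (y), 90 mm long (x), 12 mm thick, 0.17-0.33 kg, loose and flat on the bed on either side of the guide, off its pocket's line by 11-35 mm outwards, turned up to 0.25 rad, 80-110 mm short of home. Too wide to grasp. Components reach 9 mm above it, none within 30 mm of its +x edge, which goes in first. Origin: centre of underside; x towards the rail, z up
- seat_left (a point): on the bed, where the centre of a carrier's underside lies when fully home in the left pocket (fixture x = 40 mm, y = +50.5 mm); axes as the fixture's. Back stop face at fixture x = 85 mm. The pocket is 89 mm wide; outer wall's inner face at y = 95 mm, from x = 45 to 85 mm, with a flared lead-in from x = 17 mm. Nothing clamps the carrier
- seat_right (a point): the same for the right pocket, mirrored (fixture x = 40 mm, y = -50.5 mm; outer wall's inner face at y = -95 mm)
- screw_tray: shallow blue plastic tray, 90 x 60 x 22 mm, beside the fixture; origin centre of underside (loose bystander)
- solder_reel: blue-flanged solder reel standing on its flange, 54 mm across, 34 mm tall, beside the fixture; origin centre of underside (loose bystander)
- flux_bottle: amber bottle, 44 mm across, 90 mm tall; origin centre of underside (loose bystander)
- screwdriver: screwdriver, 170 mm long, lying to the right of the fixture; origin under its middle (loose bystander)
- cutters: flush cutters with green handles, about 140 mm long, lying flat; origin near the pivot (loose bystander)
- tip_jar: white ceramic cup, 60 mm across, 60 mm tall; origin centre of underside (loose bystander)
Not all that is in view belongs to the job. What is shaped like the board_green but brown or white is not meant. What is shaped like the board_red but pink is not meant.

How it is judged (in metres and radians):
At the end, for the whole second after the job is handed in: One carrier is home in each pocket: flat on the bed (within 3 mm), within 3 mm of the back stop, within 6 mm sideways of the seat point, square to the fixture within 0.035 rad, and at rest (((x of board_green in the frame of seat_left between -0.003 and 0.004 m and y of board_green in the frame of seat_left between -0.006 and 0.006 m and z of board_green in the frame of seat_left between -0.003 and 0.003 m and angle between the x axis of each of board_green, board_red and the x axis of fixture, either way round below 0.035 rad and x of board_red in the frame of seat_right between -0.003 and 0.004 m and y of board_red in the frame of seat_right between -0.006 and 0.006 m and z of board_red in the frame of seat_right between -0.003 and 0.003 m) or (x of board_red in the frame of seat_left between -0.003 and 0.004 m and y of board_red in the frame of seat_left between -0.006 and 0.006 m and z of board_red in the frame of seat_left between -0.003 and 0.003 m and angle between the x axis of each of board_red, board_green and the x axis of fixture, either way round below 0.035 rad and x of board_green in the frame of seat_right between -0.003 and 0.004 m and y of board_green in the frame of seat_right between -0.006 and 0.006 m and z of board_green in the frame of seat_right between -0.003 and 0.003 m)) and linear speed of each of board_green, board_red below 0.01 m/s); the robot touches nothing.
It fails at once if a carrier is tipped up by more than 0.25 rad (angle between any of board_green, board_red's own z axis and vertical above 0.25 rad).
It fails at once if a bystander is moved by more than 30 mm (distance of any of screw_tray, solder_reel, flux_bottle, screwdriver, cutters, tip_jar from where it was at the start of the episode above 0.03 m).
It also fails if it takes over 58 s, if anything falls off the work surface, if the arm or the gripper's body presses on something with over 40 N, if the wrist force passes 120 N, or if a joint passes its speed limit or range.

## Working session

There is one attempt and no reset: what is moved stays moved. The work goes in short steps, Python scripts to look and compute and a tool call to move; the robot and the scene stay as the last step left them, time stands still between calls to the robot, and variables do not carry over. Pictures are saved under pics/ and viewed, and the job is handed in when it is done.

Besides the shell and the picture viewer there is one more tool, called after "Call:" by a JSON object that holds its "method" and its "body", one argument or row to a line. jog_arm: Moves the arm, as the interface text tells. Its arguments: {"type":"object","properties":{"moves":{"type":"array","items":{"type":"array"}},"newtons":{"type":"number"}},"required":["moves"]}

```bash
mkdir -p pics; python3 - <<'E'
from bench import *
import cv2,numpy as np,pickle
s=state();print({k:np.round(v,3) for k,v in s.items()})
for n in("top","side"):
    d=snapshot(n);pickle.dump(d,open(n+'0.pkl','wb'))
    cv2.imwrite(f'pics/{n}0.png',d['color'][:,:,::-1]);print(d['camera_matrix'].round(1),d['pose'].round(4))
E
```

```text
{'time_s': np.float64(0.0), 'joints': array([-5.0586e+01,  2.0591e+01,  6.3500e-01, -2.0000e-02, -7.0135e+01,
       -1.6505e+01]), 'qd': array([-0.014, -0.041,  0.03 ,  0.022, -0.113, -0.014]), 'effort': array([-0.0000e+00, -5.8332e+01,  2.9342e+01,  6.9370e+00, -6.0000e-03,
       -0.0000e+00]), 'position': array([ 0.263, -0.621,  0.244]), 'tcp_rot': array([-8.9907e+01,  8.0000e-03,  2.2902e+01]), 'ft_force': array([-0.359, -0.01 , -0.851]), 'wrist_torque': array([ 0.021,  0.005, -0.026]), 'finger_gap': np.float64(1.0)}
[[470.3   0.  317.5]
 [  0.  470.3 238.1]
 [  0.    0.    1. ]] [[ 0.0083 -0.9914  0.1306  0.3818]
 [-0.9997 -0.0111 -0.0212 -0.0064]
 [ 0.0225 -0.1304 -0.9912  1.2641]
 [ 0.      0.      0.      1.    ]]
[[622.7   0.  322.1]
 [  0.  622.7 241.4]
 [  0.    0.    1. ]] [[-0.9357 -0.2262  0.2706 -0.0171]
 [-0.3525  0.5733 -0.7397  1.4875]
 [ 0.0122 -0.7875 -0.6162  1.3124]
 [ 0.      0.      0.      1.    ]]
```

View pics/top0.png

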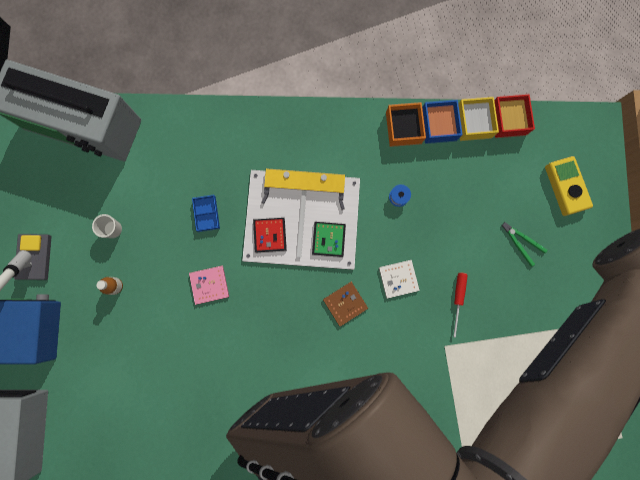

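View pics/side0.png

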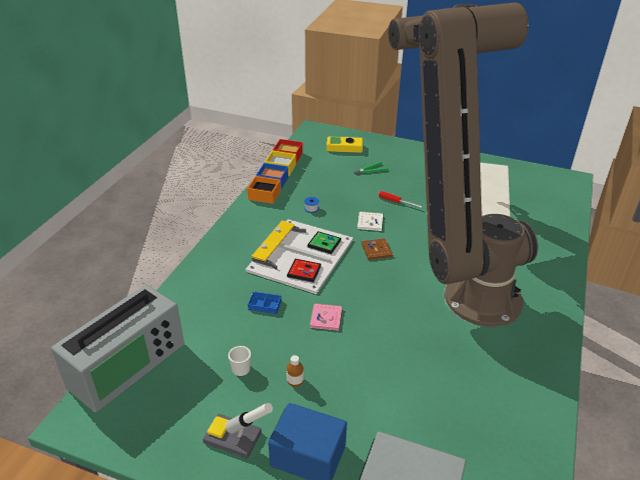

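Candidates seen in the top view: red carrier (270,235) and green carrier (329,239), both on the fixture. The lookalikes are pink (209,285), brown (345,304) and white (399,279). I choose the red and green ones on the bed and check them in a close crop.

```bash
cat > h.py <<'E'
import cv2,numpy as np,pickle
def ray(d,uv,z):
    K,P=d['camera_matrix'],d['pose']
    uv=np.atleast_2d(uv).astype(float)
    r=np.c_[uv,np.ones(len(uv))]@np.linalg.inv(K).T@P[:3,:3].T
    o=P[:3,3]
    return o+r*((z-o[2])/r[:,2])[:,None]
def proj(d,X):
    P=d['pose'];c=(np.atleast_2d(X)-P[:3,3])@P[:3,:3]
    c=c@d['camera_matrix'].T
    return c[:,:2]/c[:,2:]
E
python3 - <<'E'
from h import *
for n,(x0,y0,w,h) in dict(top=(230,155,145,125),side=(240,210,120,90)).items():
    d=pickle.load(open(n+'0.pkl','rb'));c=d['color'][y0:y0+h,x0:x0+w,::-1]
    c=cv2.resize(c,None,fx=5.5 if n=='top' else 4.5*1.4,fy=4.5 if n=='top' else 6.3,interpolation=cv2.INTER_CUBIC)
    cv2.imwrite(f'pics/{n}0c.png',c)
d=pickle.load(open('top0.pkl','rb'))
hsv=cv2.cvtColor(d['color'],cv2.COLOR_RGB2HSV)
H,S,V=[hsv[...,i].astype(int) for i in range(3)]
roi=np.zeros(H.shape,bool);roi[155:280,235:370]=1
def rect(m,z,name):
    m=(m&roi).astype(np.uint8)
    cs,_=cv2.findContours(m,cv2.RETR_EXTERNAL,cv2.CHAIN_APPROX_NONE)
    for c in sorted(cs,key=cv2.contourArea)[::-1][:3]:
        if cv2.contourArea(c)<150: continue
        w=ray(d,c[:,0,:],z)[:,:2]
        r=cv2.minAreaRect((w*1000).astype(np.float32))
        print(name,np.round(r[0],1),np.round(r[1],1),round(r[2],2), cv2.boxPoints(r).round(1).tolist(),'px',c[:,0].mean(0).round(1))
rect((S<60)&(V>110),.012,'bed')
rect((H>20)&(H<32)&(S>120)&(V>100),.035,'lip')
rect((V<60),.024,'black')
rect(((H<8)|(H>172))&(S>150)&(V>80),.024,'red')
rect((H>50)&(H<75)&(S>140)&(V>90),.024,'green')
print(hsv[239,315],hsv[255,330],hsv[260,200],hsv[200,275])
E
```

```text
bed [599.7   9.9] [300.6 252.9] 86.36 [[464.0, -132.10000610351562], [716.4000244140625, -148.10000610351562], [735.5, 151.89999389648438], [483.0, 167.89999389648438]] px [301.7 217.4]
lip [699.5   3.8] [213.1  49.5] 86.28 [[667.9000244140625, -100.9000015258789], [717.2999877929688, -104.0999984741211], [731.2000122070312, 108.5], [681.7000122070312, 111.80000305175781]] px [304.3 180.4]
red [553.8  95.5] [80.6 72.9] 4.33 [[510.8999938964844, 128.8000030517578], [516.4000244140625, 56.099998474121094], [596.7000122070312, 62.20000076293945], [591.2000122070312, 134.8000030517578]] px [269.1 234.4]
green [544.4 -62.3] [71.3 78.6] 86.03 [[502.70001220703125, -95.19999694824219], [581.0999755859375, -100.5999984741211], [586.0999755859375, -29.5], [507.70001220703125, -24.0]] px [326.7 238.1]
[ 68 136 111] [120   7  36] [ 74 100 122] [ 15   8 200]
```

View pics/top0c.png

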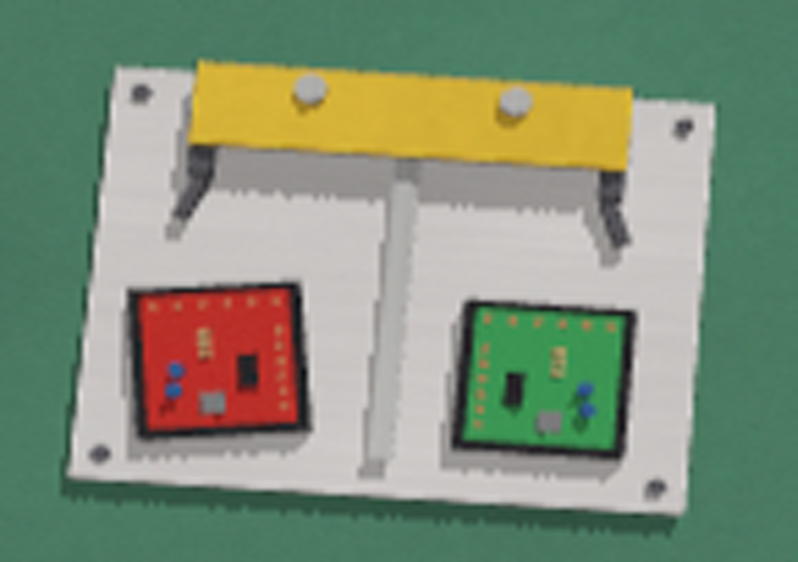

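View pics/side0c.png

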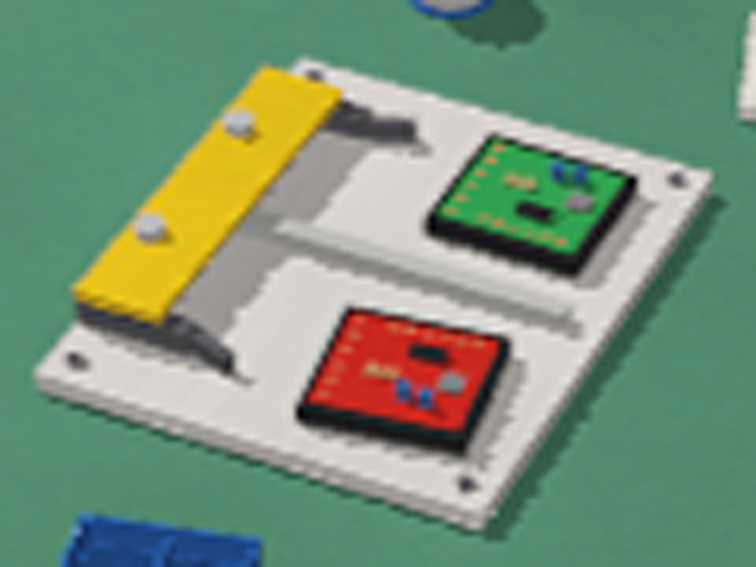

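The crop confirms it: the red carrier is on the left and the green one on the right, both on the white bed and clear of the lookalikes. The fixture fit is consistent. The bed measures 300.6 x 252.9 mm, and the lip lands where it should to within 1 mm. Next I check bystander positions and work out the first move.

```bash
cat >> h.py <<'E'
from scipy.spatial.transform import Rotation as Rn
F0=np.array([.6147,.0090]);FY=-3.68
def f2w(x,y,z): # mm fixture -> world m (z above bench mm)
    a=np.radians(FY);c,s=np.cos(a),np.sin(a)
    return np.array([F0[0]+(c*x-s*y)/1e3,F0[1]+(s*x+c*y)/1e3,z/1e3])
def w2f(p):
    a=np.radians(FY);c,s=np.cos(a),np.sin(a)
    d=(np.asarray(p)[:2]-F0)*1e3
    return np.array([c*d[0]+s*d[1],-s*d[0]+c*d[1]])
def go(s,tgt,yaw):
    R0=Rn.from_euler('xyz',s['tcp_rot'],degrees=True)
    R1=Rn.from_euler('xyz',[-90,0,yaw],degrees=True)
    sh=R0.inv().apply(tgt-s['position'])/.5
    tu=(R0.inv()*R1).as_rotvec(degrees=True)/90
    return sh.round(4),tu.round(4)
E
python3 - <<'E'
from h import *
from bench import *
d=pickle.load(open('top0.pkl','rb'))
for n,uv,z in [('tray',(205,214),.02),('reel',(400,195),.034),('bottle',(105,286),.09),('jar',(106,226),.06)]:
    print(n,w2f(ray(d,uv,z)[0]).round())
s=state();t=f2w(-66,-142,90);print(t,go(s,t,FY+90),go(s,t,FY-90))
E
```

```text
tray [-24. 258.]
reel [  65. -258.]
bottle [-233.  467.]
jar [-81. 498.]
[ 0.53972196 -0.12847107  0.09      ] (array([0.8944, 0.3098, 0.692 ]), array([-9.000e-04, -7.047e-01,  4.000e-04])) (array([0.8944, 0.3098, 0.692 ]), array([-5.0000e-04,  1.2953e+00, -1.0000e-03]))
```

Call:
{"method": "jog_arm", "body": {
  "moves": [
    [[0.894,0.1,0.692],[0,-0.7047,0],0],
    [[0.894,0.1,0.692],[0,-0.7047,0],0],
    [[0.894,0.1,0.692],[0,-0.7047,0],0],
    [[0.894,0.1,0.692],[0,-0.7047,0],0],
    [[0.894,0.1,0.692],[0,-0.7047,0],0],
    [[0.894,0.1,0.692],[0,-0.7047,0],0],
    [[0.894,0.1,0.692],[0,-0.7047,0],0],
    [[0.894,0.1,0.692],[0,-0.7047,0],0],
    [[0.894,0.1,0.692],[0,-0.7047,0],0],
    [[0.894,0.1,0.692],[0,-0.7047,0],0],
    [[0.894,0.31,0.692],[0,-0.7047,0],0],
    [[0.894,0.31,0.692],[0,-0.7047,0],0],
    [[0.894,0.31,0.692],[0,-0.7047,0],0],
    [[0.894,0.31,0.692],[0,-0.7047,0],0]
  ]
}}

```text
time_s: 1.85
position: [0.5407, -0.1295, 0.0918]
tcp_rot: [-90.1, 0.0, 86.3]
ft_force: [-0.8, 0.2, 0.2]
finger_gap: 0.501
```

```bash
python3 - <<'E'
from h import *
from bench import *
s=state();print(s['time_s'],s['position'].round(4),w2f(s['position']).round(1),s['tcp_rot'].round(2),s['ft_force'].round(2),s['finger_gap'],s['joints'].round(0))
t=f2w(-66,-142,40);print(go(s,t,FY+90))
d=snapshot('side');cv2.imwrite('pics/s1.png',cv2.resize(d['color'][150:330,220:460,::-1],None,fx=3.3,fy=3.3,interpolation=cv2.INTER_CUBIC))
E
```

```text
1.85 [ 0.5407 -0.1295  0.0918] [ -65. -143.] [-9.008e+01  2.000e-02  8.633e+01] [-0.76  0.25  0.17] 0.5014984357924661 [  7.  18. -26.   0. -46. -10.]
(array([0.0021, 0.1036, 0.0021]), array([ 0.0009,  0.0001, -0.0002]))
```

View pics/s1.png

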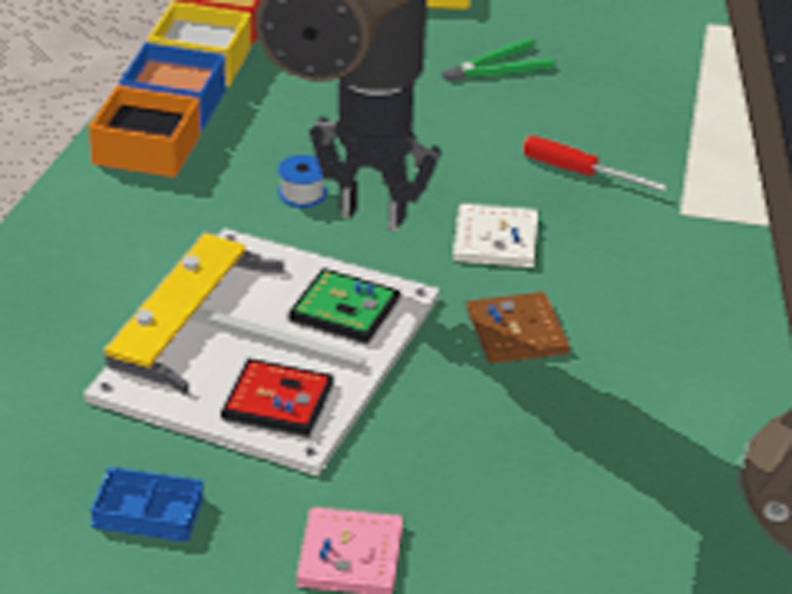

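The arm is clear, with the fingers right of the green carrier (crop ~(370,210)). I descend and probe the bed.

Call:
{"method": "jog_arm", "body": {
  "moves": [
    [[0.0021,0.08,0.0021],[0,0,0],0],
    [[0.0021,0.114,0.0021],[0,0,0],0],
    [[0.0021,0.114,0.0021],[0,0,0],0]
  ]
}}

```text
time_s: 2.28
position: [0.5392, -0.1281, 0.034]
tcp_rot: [-90.0, 0.0, 86.3]
ft_force: [1.1, 0.1, 0.9]
finger_gap: 0.502
```

Call:
{"method": "jog_arm", "body": {
  "moves": [
    [[0,0.004,0],[0,0,0],0],
    [[0,0.008,0],[0,0,0],0],
    [[0,0.008,0],[0,0,0],0]
  ]
}}

```text
time_s: 2.65
position: [0.5391, -0.1279, 0.0299]
tcp_rot: [-90.1, -0.0, 86.3]
ft_force: [-0.1, -0.3, -0.3]
finger_gap: 0.502
```

Call:
{"method": "jog_arm", "body": {
  "moves": [
    [[0,0.003,0],[0,0,0],0],
    [[0,0.003,0],[0,0,0],0]
  ]
}}

```text
time_s: 2.9
position: [0.5387, -0.1279, 0.0277]
tcp_rot: [-90.0, -0.0, 86.3]
ft_force: [-0.8, 0.6, 0.2]
finger_gap: 0.498
```

Call:
{"method": "jog_arm", "body": {
  "moves": [
    [[0,0.003,0],[0,0,0],0],
    [[0,0.004,0],[0,0,0],0]
  ]
}}

```text
time_s: 3.15
position: [0.5387, -0.1279, 0.0256]
tcp_rot: [-90.0, 0.0, 86.3]
ft_force: [0.1, 0.9, -0.2]
finger_gap: 0.501
```

Call:
{"method": "jog_arm", "body": {
  "moves": [
    [[0,0.002,0],[0,0,0],0],
    [[0,0.003,0],[0,0,0],0]
  ]
}}

```text
time_s: 3.4
position: [0.5388, -0.1279, 0.0242]
tcp_rot: [-90.0, 0.0, 86.3]
ft_force: [-1.3, 0.1, 6.2]
finger_gap: 0.496
```

Call:
{"method": "jog_arm", "body": {
  "moves": [
    [[0,0.002,0],[0,0,0],0],
    [[0,0.003,0],[0,0,0],0]
  ]
}}

```text
time_s: 3.65
position: [0.5388, -0.128, 0.0241]
tcp_rot: [-90.0, 0.0, 86.4]
ft_force: [-6.8, 3.7, 19.2]
finger_gap: 0.504
```

Bed contact came at TCP z = 24.2 mm. I raise 5 mm and push the green carrier sideways towards the guide.

Call:
{"method": "jog_arm", "body": {
  "moves": [
    [[0,-0.01,0],[0,0,0],0],
    [[0.012,-0.01,0],[0,0,0],0],
    [[0.02,-0.01,0],[0,0,0],0],
    [[0.028,-0.01,0],[0,0,0],0],
    [[0.036,-0.01,0],[0,0,0],0],
    [[0.044,-0.01,0],[0,0,0],0],
    [[0.052,-0.01,0],[0,0,0],0],
    [[0.06,-0.01,0],[0,0,0],0],
    [[0.068,-0.01,0],[0,0,0],0],
    [[0.073,-0.01,0],[0,0,0],0]
  ]
}}

```text
time_s: 4.9
position: [0.5412, -0.0912, 0.0278]
tcp_rot: [-90.0, -0.0, 86.3]
ft_force: [1.0, -1.9, -1.2]
finger_gap: 0.502
```

```bash
cat > st.py <<'E'
from h import *
from bench import *
import sys
def show(tag,cams=('side',)):
    s=state();print(s['time_s'],s['position'].round(4),w2f(s['position']).round(1),s['tcp_rot'].round(2),s['ft_force'].round(2))
    for n in cams:
        d=snapshot(n);pickle.dump(d,open(f'{n}_{tag}.pkl','wb'))
        x0,y0,w,h=(235,155,140,125) if n=='top' else (240,210,125,90)
        cv2.imwrite(f'pics/{n}_{tag}.png',cv2.resize(d['color'][y0:y0+h,x0:x0+w,::-1],None,fx=4.7 if n=='top' else 6,fy=4.7 if n=='top' else 6,interpolation=cv2.INTER_CUBIC))
    return s
if __name__=='__main__': show(sys.argv[1],sys.argv[2:])
E
python3 st.py a side top
```

```text
4.9 [ 0.5412 -0.0912  0.0278] [ -67.  -104.7] [-90.    -0.    86.34] [ 0.98 -1.87 -1.15]
```

View pics/side_a.png

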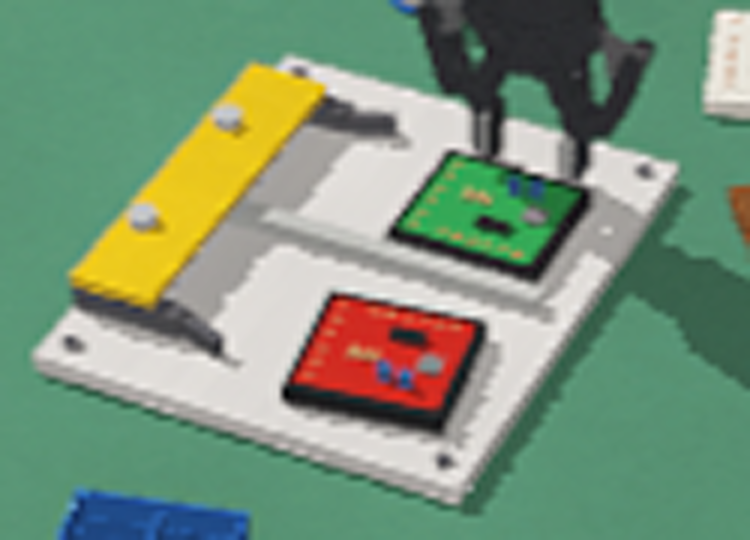

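View pics/top_a.png

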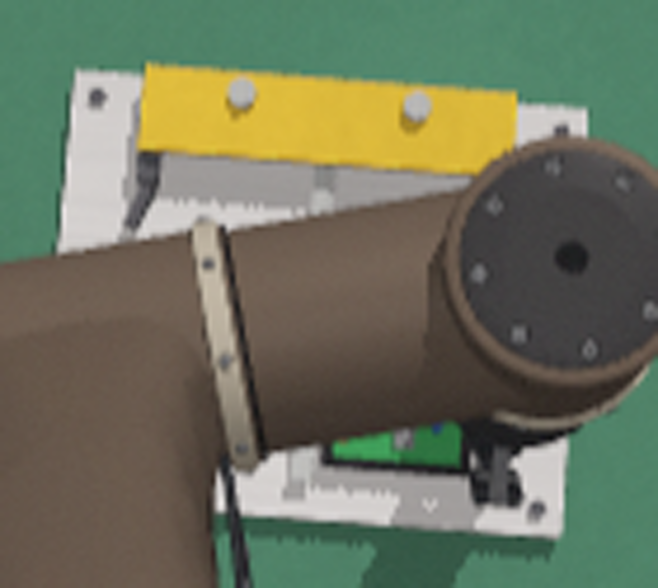

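The side view shows the green carrier pushed square, a few mm short of the guide. I nudge it until it makes contact.

Call:
{"method": "jog_arm", "body": {
  "moves": [
    [[0.004,0,0],[0,0,0],0],
    [[0.006,0,0],[0,0,0],0]
  ]
}}

```text
time_s: 5.25
position: [0.5414, -0.0886, 0.0279]
tcp_rot: [-90.0, 0.0, 86.3]
ft_force: [0.0, -1.5, 1.5]
finger_gap: 0.498
```

Call:
{"method": "jog_arm", "body": {
  "moves": [
    [[0.003,0,0],[0,0,0],0],
    [[0.003,0,0],[0,0,0],0]
  ]
}}

```text
time_s: 5.5
position: [0.5415, -0.0869, 0.0279]
tcp_rot: [-90.0, -0.0, 86.3]
ft_force: [-0.1, -0.3, 1.0]
finger_gap: 0.501
```

Call:
{"method": "jog_arm", "body": {
  "moves": [
    [[0.002,0,0],[0,0,0],0],
    [[0.003,0,0],[0,0,0],0]
  ]
}}

```text
time_s: 5.75
position: [0.5415, -0.0864, 0.0279]
tcp_rot: [-90.0, 0.1, 86.3]
ft_force: [1.5, -10.1, 0.3]
finger_gap: 0.497
```

```bash
python3 - <<'E'
from h import *
from bench import *
s=state();print(w2f(s['position']).round(1))
for p in [(-62,153,90),(-62,153,28)]: print(go(s,f2w(*p),FY+90))
E
```

```text
[-67.  -99.9]
(array([ 0.5056, -0.1248, -0.0101]), array([-0.0002,  0.0002, -0.0007]))
(array([ 0.5058, -0.0008, -0.0101]), array([-0.0002,  0.0002, -0.0007]))
```

Call:
{"method": "jog_arm", "body": {
  "moves": [
    [[-0.03,0,0],[0,0,0],0],
    [[-0.03,-0.12,0],[0,0,0],0],
    [[0.09,-0.12,-0.01],[0,0,0],0],
    [[0.21,-0.12,-0.01],[0,0,0],0],
    [[0.33,-0.12,-0.01],[0,0,0],0],
    [[0.45,-0.12,-0.01],[0,0,0],0],
    [[0.506,-0.12,-0.01],[0,0,0],0],
    [[0.506,-0.12,-0.01],[0,0,0],0],
    [[0.506,-0.05,-0.01],[0,0,0],0],
    [[0.506,-0.01,-0.01],[0,0,0],0],
    [[0.506,-0.001,-0.01],[0,0,0],0],
    [[0.506,-0.001,-0.01],[0,0,0],0]
  ]
}}

```text
time_s: 7.25
position: [0.5629, 0.1659, 0.0285]
tcp_rot: [-90.0, 0.0, 86.3]
ft_force: [-0.1, -0.7, 0.4]
finger_gap: 0.497
```

```bash
python3 st.py b side top
```

```text
7.25 [0.5629 0.1659 0.0285] [-61.7 153.3] [-8.999e+01  1.000e-02  8.629e+01] [-0.14 -0.66  0.45]
```

View pics/side_b.png

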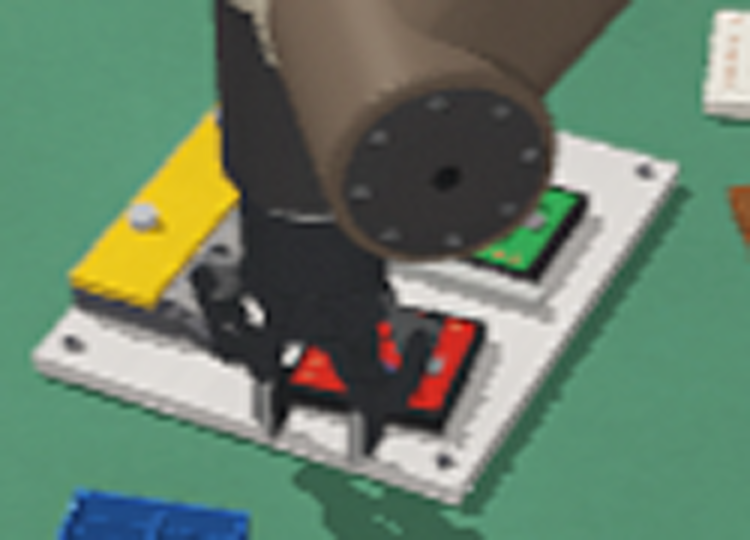

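View pics/top_b.png

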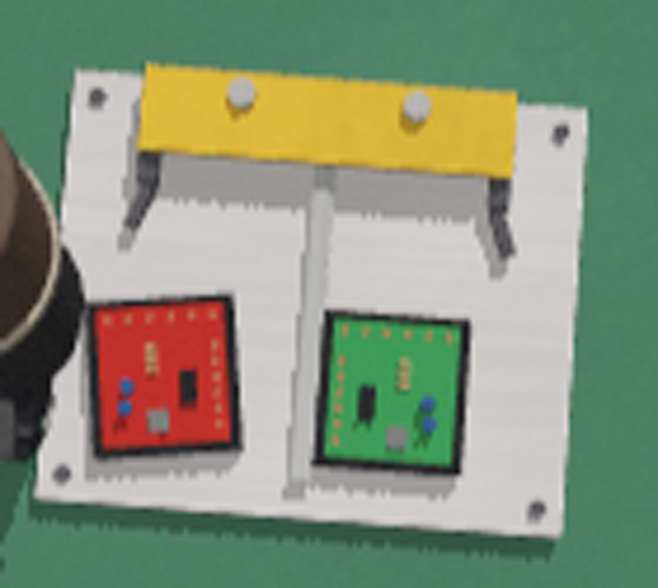

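The green carrier now lies flush along the guide and the fingers stand left of red, so I push red sideways.

Call:
{"method": "jog_arm", "body": {
  "moves": [
    [[-0.012,0,0],[0,0,0],0],
    [[-0.02,0,0],[0,0,0],0],
    [[-0.028,0,0],[0,0,0],0],
    [[-0.036,0,0],[0,0,0],0],
    [[-0.044,0,0],[0,0,0],0],
    [[-0.052,0,0],[0,0,0],0],
    [[-0.06,0,0],[0,0,0],0],
    [[-0.068,0,0],[0,0,0],0],
    [[-0.076,0,0],[0,0,0],0],
    [[-0.084,0,0],[0,0,0],0],
    [[-0.092,0,0],[0,0,0],0],
    [[-0.1,0,0],[0,0,0],0],
    [[-0.1,0,0],[0,0,0],0]
  ]
}}

```text
time_s: 8.98
position: [0.5592, 0.1162, 0.0282]
tcp_rot: [-90.0, 0.0, 86.3]
ft_force: [0.0, -0.8, -0.2]
finger_gap: 0.5
```

Call:
{"method": "jog_arm", "body": {
  "moves": [
    [[-0.003,0,0],[0,0,0],0],
    [[-0.004,0,0],[0,0,0],0]
  ]
}}

```text
time_s: 9.22
position: [0.5593, 0.1147, 0.0282]
tcp_rot: [-90.0, 0.0, 86.3]
ft_force: [-1.3, 1.4, -0.9]
finger_gap: 0.498
```

```bash
python3 st.py c side top
```

```text
9.225 [0.5593 0.1147 0.0282] [-62.1 101.9] [-8.998e+01  1.000e-02  8.632e+01] [-1.33  1.38 -0.89]
```

View pics/top_c.png

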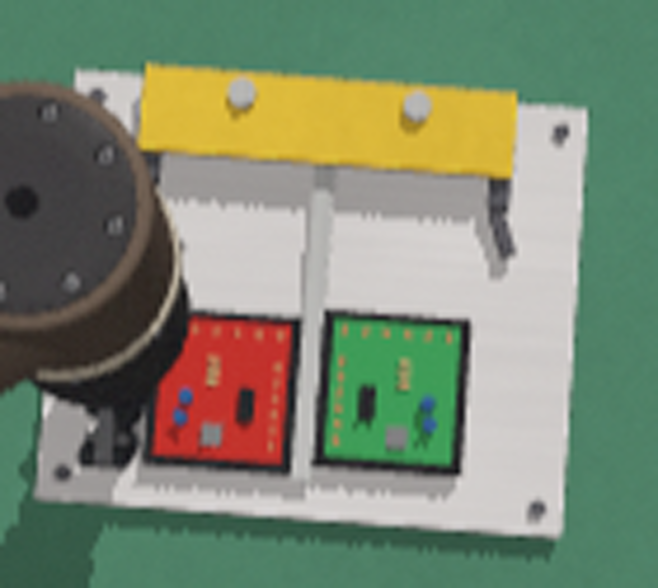

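Call:
{"method": "jog_arm", "body": {
  "moves": [
    [[-0.003,0,0],[0,0,0],0],
    [[-0.004,0,0],[0,0,0],0]
  ]
}}

```text
time_s: 9.57
position: [0.5595, 0.1145, 0.0284]
tcp_rot: [-90.1, -0.1, 86.3]
ft_force: [-3.7, 11.9, -1.1]
finger_gap: 0.496
```

Call:
{"method": "jog_arm", "body": {
  "moves": [
    [[-0.002,0,0],[0,0,0],0],
    [[-0.003,0,0],[0,0,0],0]
  ]
}}

```text
time_s: 9.82
position: [0.5596, 0.1143, 0.0285]
tcp_rot: [-90.1, -0.2, 86.3]
ft_force: [-6.0, 18.3, 0.4]
finger_gap: 0.5
```

```bash
python3 - <<'E'
from h import *
from bench import *
s=state();print(w2f(s['position']).round(1),s['joints'].round(0))
for p in [(-62,120,28),(-62,120,90),(-140,49.5,90),(-140,49.5,28)]: print(go(s,f2w(*p),FY))
E
```

```text
[-61.7 101.5] [ 31.  24. -27.  -0. -39. -35.]
(array([0.0369, 0.0011, 0.0005]), array([-0.0011,  1.0001,  0.0029]))
(array([ 0.0374, -0.1229,  0.0003]), array([-0.0011,  1.0001,  0.0029]))
(array([-0.1036, -0.1237,  0.1563]), array([-0.0011,  1.0001,  0.0029]))
(array([-0.1041,  0.0003,  0.1565]), array([-0.0011,  1.0001,  0.0029]))
```

Call:
{"method": "jog_arm", "body": {
  "moves": [
    [[0.042,0,0],[0,0,0],0],
    [[0.042,-0.12,0],[0,0.1,0],0],
    [[0.0,-0.124,0.07],[0,1.0,0],0],
    [[-0.099,-0.124,0.156],[0,1.0,0],0],
    [[-0.099,-0.124,0.156],[0,1.0,0],0],
    [[-0.099,-0.124,0.156],[0,1.0,0],0],
    [[-0.099,-0.124,0.156],[0,1.0,0],0],
    [[-0.099,-0.124,0.156],[0,1.0,0],0],
    [[-0.099,-0.124,0.156],[0,1.0,0],0],
    [[-0.099,-0.124,0.156],[0,1.0,0],0],
    [[-0.099,-0.124,0.156],[0,1.0,0],0],
    [[-0.099,-0.124,0.156],[0,1.0,0],0]
  ]
}}

```text
time_s: 11.32
position: [0.4782, 0.067, 0.0903]
tcp_rot: [-90.0, 0.0, -3.5]
ft_force: [-0.7, -0.5, 0.2]
finger_gap: 0.498
```

```bash
python3 - <<'E'
from st import *
s=show('d',['top','side']);print(go(s,f2w(-140,49.5,28),FY))
E
```

```text
11.325 [0.4782 0.067  0.0903] [-139.9   49.1] [-90.01   0.    -3.53] [-0.74 -0.47  0.18]
(array([-1.000e-04,  1.247e-01,  8.000e-04]), array([ 0.0001,  0.0017, -0.    ]))
```

View pics/side_d.png

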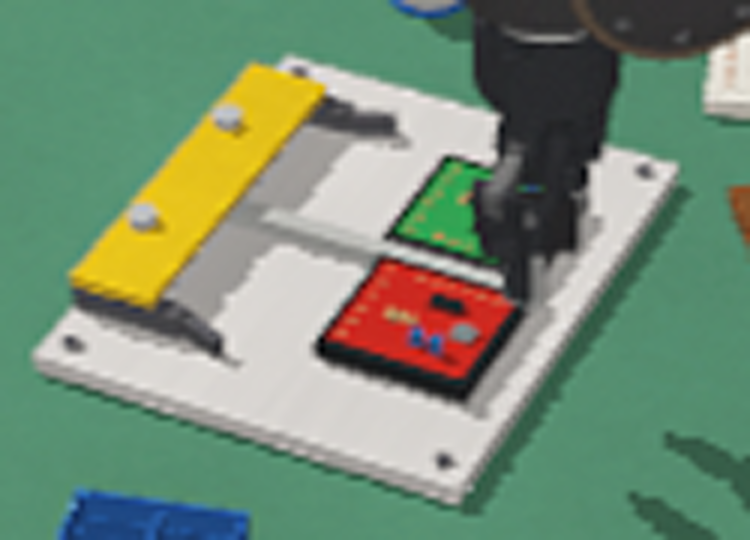

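View pics/top_d.png

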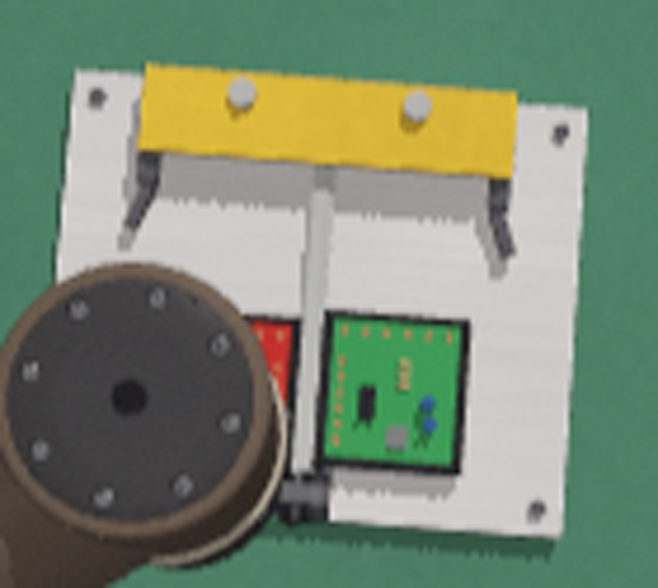

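Red also lies flush with the guide, with the fingers behind it. I descend and push it forward.

Call:
{"method": "jog_arm", "body": {
  "moves": [
    [[0,0.08,0.001],[0,0.0017,0],0],
    [[0,0.118,0.001],[0,0.0017,0],0],
    [[0,0.1245,0.001],[0,0.0017,0],0],
    [[0,0.1245,0.001],[0,0.0017,0],0]
  ]
}}

```text
time_s: 11.92
position: [0.4784, 0.0674, 0.0284]
tcp_rot: [-90.0, -0.0, -3.8]
ft_force: [0.2, -0.3, 0.1]
finger_gap: 0.502
```

Call:
{"method": "jog_arm", "body": {
  "moves": [
    [[0.02,0,0],[0,0,0],0],
    [[0.03,0,0],[0,0,0],0],
    [[0.04,0,0],[0,0,0],0],
    [[0.05,0,0],[0,0,0],0],
    [[0.06,0,0],[0,0,0],0],
    [[0.07,0,0],[0,0,0],0],
    [[0.08,0,0],[0,0,0],0],
    [[0.09,0,0],[0,0,0],0],
    [[0.1,0,0],[0,0,0],0],
    [[0.11,0,0],[0,0,0],0],
    [[0.12,0,0],[0,0,0],0]
  ]
}}

```text
time_s: 13.3
position: [0.5383, 0.0633, 0.028]
tcp_rot: [-90.0, 0.0, -3.8]
ft_force: [-1.1, 0.0, 0.4]
finger_gap: 0.497
```

```bash
python3 st.py e top side
```

```text
13.3 [0.5383 0.0633 0.028 ] [-79.7  49.3] [-90.     0.    -3.82] [-1.13  0.04  0.36]
```

View pics/side_e.png

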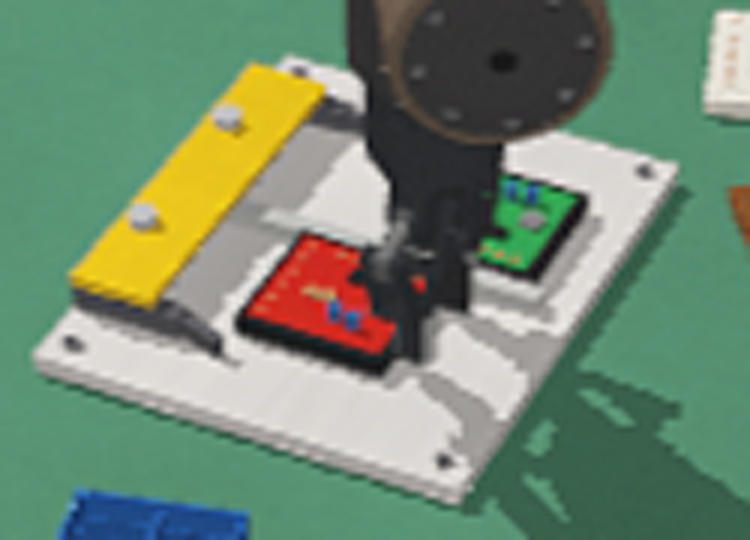

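View pics/top_e.png

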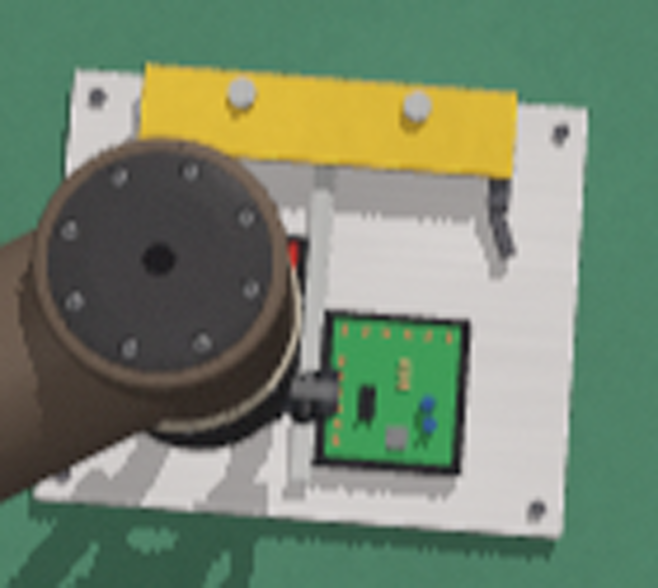

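Red is sliding square along the guide. I continue pushing.

Call:
{"method": "jog_arm", "body": {
  "moves": [
    [[0.01,0,0],[0,0,0],0],
    [[0.02,0,0],[0,0,0],0],
    [[0.03,0,0],[0,0,0],0],
    [[0.04,0,0],[0,0,0],0],
    [[0.05,0,0],[0,0,0],0],
    [[0.06,0,0],[0,0,0],0],
    [[0.07,0,0],[0,0,0],0],
    [[0.08,0,0],[0,0,0],0],
    [[0.09,0,0],[0,0,0],0],
    [[0.1,0,0],[0,0,0],0],
    [[0.108,0,0],[0,0,0],0],
    [[0.114,0,0],[0,0,0],0],
    [[0.114,0,0],[0,0,0],0]
  ]
}}

```text
time_s: 15.02
position: [0.5954, 0.0596, 0.0281]
tcp_rot: [-90.0, -0.0, -3.8]
ft_force: [0.3, 0.4, 0.6]
finger_gap: 0.499
```

Call:
{"method": "jog_arm", "body": {
  "moves": [
    [[0.004,0,0],[0,0,0],0],
    [[0.006,0,0],[0,0,0],0]
  ]
}}

```text
time_s: 15.28
position: [0.5979, 0.0593, 0.0281]
tcp_rot: [-90.0, 0.0, -3.8]
ft_force: [-1.5, 1.2, 0.7]
finger_gap: 0.5
```

Call:
{"method": "jog_arm", "body": {
  "moves": [
    [[0.003,0,0],[0,0,0],0],
    [[0.004,0,0],[0,0,0],0]
  ]
}}

```text
time_s: 15.52
position: [0.6, 0.0592, 0.0281]
tcp_rot: [-90.0, -0.0, -3.8]
ft_force: [-1.2, 0.8, 1.2]
finger_gap: 0.5
```

```bash
python3 st.py f top side
```

```text
15.525 [0.6    0.0592 0.0281] [-17.9  49.2] [-90.    -0.    -3.83] [-1.2   0.83  1.16]
```

View pics/side_f.png

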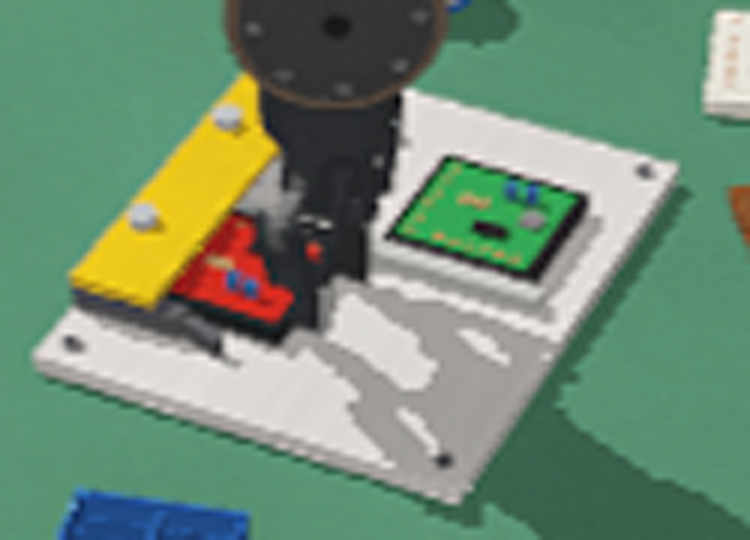

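Call:
{"method": "jog_arm", "body": {
  "moves": [
    [[0.003,0,0],[0,0,0],0],
    [[0.003,0,0],[0,0,0],0]
  ]
}}

```text
time_s: 15.88
position: [0.6016, 0.0591, 0.0281]
tcp_rot: [-90.0, -0.0, -3.8]
ft_force: [-1.8, 0.8, 1.2]
finger_gap: 0.495
```

Call:
{"method": "jog_arm", "body": {
  "moves": [
    [[0.003,0,0],[0,0,0],0],
    [[0.003,0,0],[0,0,0],0]
  ]
}}

```text
time_s: 16.12
position: [0.6025, 0.0589, 0.0279]
tcp_rot: [-90.0, 0.1, -3.8]
ft_force: [-3.4, 0.8, 1.1]
finger_gap: 0.496
```

Call:
{"method": "jog_arm", "body": {
  "moves": [
    [[0.002,0,0],[0,0,0],0],
    [[0.002,0,0],[0,0,0],0]
  ]
}}

```text
time_s: 16.38
position: [0.6025, 0.0588, 0.0278]
tcp_rot: [-90.0, 0.1, -3.8]
ft_force: [-7.6, 1.7, 4.7]
finger_gap: 0.5
```

Call:
{"method": "jog_arm", "body": {
  "moves": [
    [[0.003,0,0],[0,0,0],0],
    [[0.004,0,0],[0,0,0],0],
    [[0.004,0,0],[0,0,0],0]
  ]
}}

```text
time_s: 16.75
position: [0.6027, 0.0585, 0.0276]
tcp_rot: [-90.1, 0.3, -3.9]
ft_force: [-14.6, 4.8, 8.8]
finger_gap: 0.501
```

```bash
python3 - <<'E'
from h import *
from bench import *
s=state();print(w2f(s['position']).round(1),s['wrist_torque'])
for p in [(-50,49.5,28),(-50,49.5,90),(-140,-49.5,90),(-140,-49.5,28)]: print(go(s,f2w(*p),FY))
E
```

```text
[-15.2  48.7] [1.70088242 4.80960174 0.16223901]
(array([-0.0696, -0.0004,  0.0015]), array([ 0.0008, -0.0019, -0.0035]))
(array([-0.0703, -0.1244,  0.0013]), array([ 0.0008, -0.0019, -0.0035]))
(array([-0.2497, -0.1232, -0.1972]), array([ 0.0008, -0.0019, -0.0035]))
(array([-0.249 ,  0.0008, -0.1971]), array([ 0.0008, -0.0019, -0.0035]))
```

Red is against the stop (TCP at fixture x = -15.2, predicted -16, force rising). I retreat and go behind green.

Call:
{"method": "jog_arm", "body": {
  "moves": [
    [[-0.06,0,0],[0,0,0],0],
    [[-0.09,-0.08,0],[0,0,0],0],
    [[-0.17,-0.124,-0.06],[0,0,0],0],
    [[-0.253,-0.124,-0.14],[0,0,0],0],
    [[-0.253,-0.124,-0.197],[0,0,0],0],
    [[-0.253,-0.124,-0.197],[0,0,0],0],
    [[-0.253,-0.124,-0.197],[0,0,0],0]
  ]
}}

```text
time_s: 17.62
position: [0.4739, -0.0308, 0.0903]
tcp_rot: [-90.0, -0.1, -3.8]
ft_force: [-0.4, -0.4, -0.3]
finger_gap: 0.495
```

```bash
python3 - <<'E'
from st import *
s=show('g',['top','side']);print(go(s,f2w(-140,-49.5,28),FY))
E
```

```text
17.625 [ 0.4739 -0.0308  0.0903] [-137.9  -48.8] [-8.998e+01 -7.000e-02 -3.850e+00] [-0.43 -0.37 -0.27]
(array([-0.0043,  0.1246, -0.0015]), array([-0.0002, -0.0019,  0.0008]))
```

View pics/top_g.png

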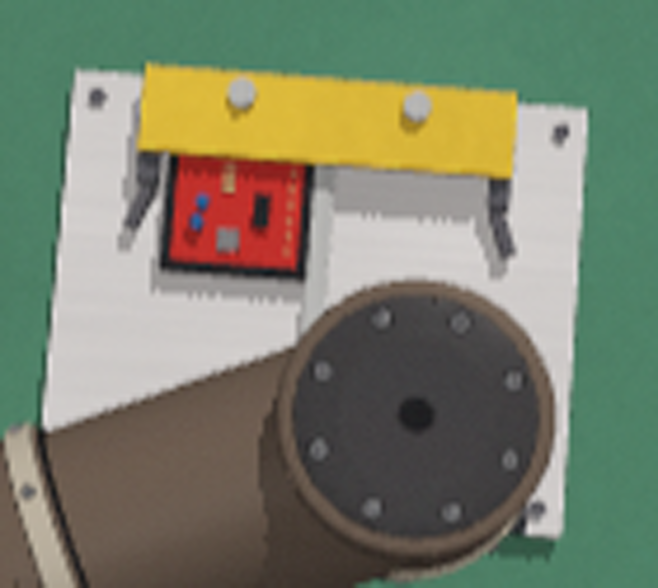

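View pics/side_g.png

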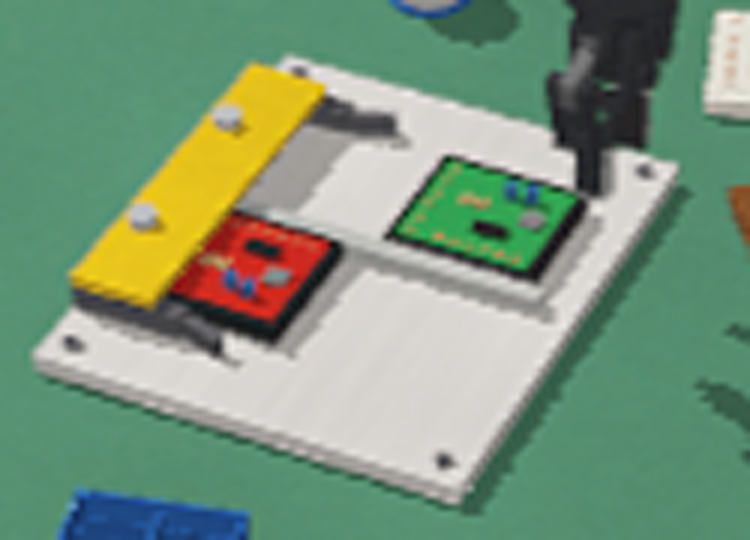

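Red is home and looks square. I descend behind green and push it.

Call:
{"method": "jog_arm", "body": {
  "moves": [
    [[-0.004,0.06,-0.0015],[0,0,0],0],
    [[-0.004,0.118,-0.0015],[0,0,0],0],
    [[-0.004,0.1245,-0.0015],[0,0,0],0],
    [[-0.004,0.1245,-0.0015],[0,0,0],0]
  ]
}}

```text
time_s: 18.23
position: [0.4715, -0.0313, 0.028]
tcp_rot: [-90.0, 0.0, -3.8]
ft_force: [0.0, -0.2, -0.0]
finger_gap: 0.503
```

Call:
{"method": "jog_arm", "body": {
  "moves": [
    [[0.02,0,0],[0,0,0],0],
    [[0.03,0,0],[0,0,0],0],
    [[0.04,0,0],[0,0,0],0],
    [[0.05,0,0],[0,0,0],0],
    [[0.06,0,0],[0,0,0],0],
    [[0.07,0,0],[0,0,0],0],
    [[0.08,0,0],[0,0,0],0],
    [[0.09,0,0],[0,0,0],0],
    [[0.1,0,0],[0,0,0],0],
    [[0.11,0,0],[0,0,0],0],
    [[0.12,0,0],[0,0,0],0]
  ]
}}

```text
time_s: 19.6
position: [0.5313, -0.0357, 0.0278]
tcp_rot: [-90.0, -0.0, -3.8]
ft_force: [-1.9, 0.5, 0.4]
finger_gap: 0.503
```

```bash
python3 st.py h top side
```

```text
19.6 [ 0.5313 -0.0357  0.0278] [-80.4 -49.9] [-90.    -0.    -3.82] [-1.9   0.53  0.41]
```

View pics/side_h.png

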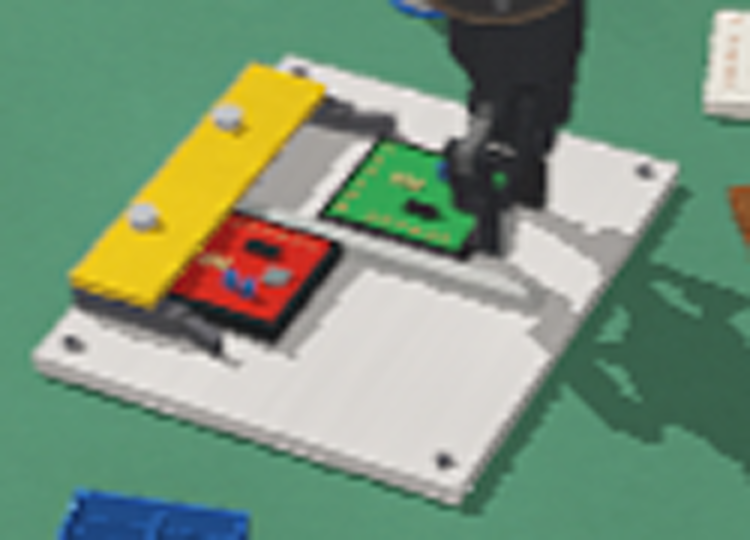

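View pics/top_h.png

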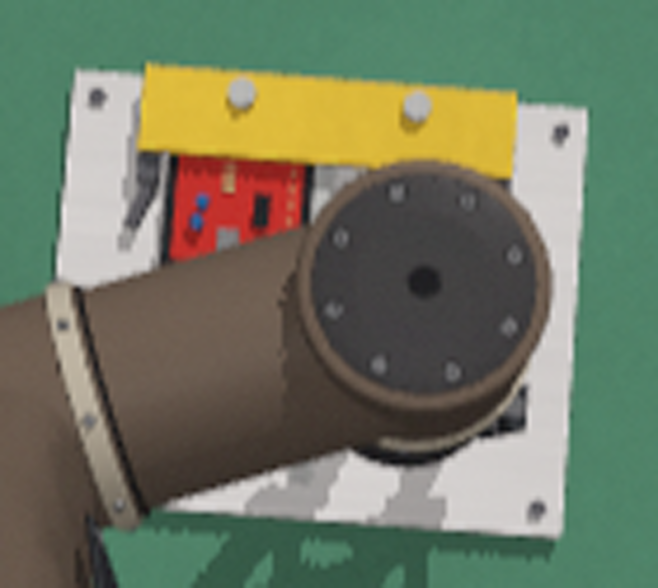

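Green is tracking along the guide. I continue pushing.

Call:
{"method": "jog_arm", "body": {
  "moves": [
    [[0.01,0,0],[0,0,0],0],
    [[0.02,0,0],[0,0,0],0],
    [[0.03,0,0],[0,0,0],0],
    [[0.04,0,0],[0,0,0],0],
    [[0.05,0,0],[0,0,0],0],
    [[0.06,0,0],[0,0,0],0],
    [[0.07,0,0],[0,0,0],0],
    [[0.08,0,0],[0,0,0],0],
    [[0.09,0,0],[0,0,0],0],
    [[0.1,0,0],[0,0,0],0],
    [[0.108,0,0],[0,0,0],0],
    [[0.116,0,0],[0,0,0],0],
    [[0.12,0,0],[0,0,0],0]
  ]
}}

```text
time_s: 21.32
position: [0.591, -0.0397, 0.0278]
tcp_rot: [-90.0, 0.0, -3.8]
ft_force: [-2.6, 0.4, 1.3]
finger_gap: 0.499
```

Call:
{"method": "jog_arm", "body": {
  "moves": [
    [[0.004,0,0],[0,0,0],0],
    [[0.005,0,0],[0,0,0],0]
  ]
}}

```text
time_s: 21.58
position: [0.5934, -0.0398, 0.0278]
tcp_rot: [-90.0, -0.0, -3.8]
ft_force: [-1.7, 0.5, 1.5]
finger_gap: 0.498
```

Call:
{"method": "jog_arm", "body": {
  "moves": [
    [[0.003,0,0],[0,0,0],0],
    [[0.004,0,0],[0,0,0],0]
  ]
}}

```text
time_s: 21.82
position: [0.5954, -0.0399, 0.0278]
tcp_rot: [-90.0, -0.0, -3.8]
ft_force: [-2.4, 0.7, 0.1]
finger_gap: 0.502
```

Call:
{"method": "jog_arm", "body": {
  "moves": [
    [[0.002,0,0],[0,0,0],0],
    [[0.003,0,0],[0,0,0],0]
  ]
}}

```text
time_s: 22.08
position: [0.5961, -0.0401, 0.0277]
tcp_rot: [-90.0, 0.1, -3.8]
ft_force: [-5.9, 0.6, 3.6]
finger_gap: 0.499
```

Call:
{"method": "jog_arm", "body": {
  "moves": [
    [[0.003,0,0],[0,0,0],0],
    [[0.005,0,0],[0,0,0],0],
    [[0.005,0,0],[0,0,0],0]
  ]
}}

```text
time_s: 22.45
position: [0.5963, -0.0404, 0.0273]
tcp_rot: [-90.0, 0.3, -3.9]
ft_force: [-10.7, 2.9, 7.1]
finger_gap: 0.499
```

```bash
python3 st.py i side
```

```text
22.45 [ 0.5963 -0.0404  0.0273] [-15.2 -50.5] [-90.05   0.31  -3.85] [-10.71   2.85   7.08]
```

View pics/side_i.png

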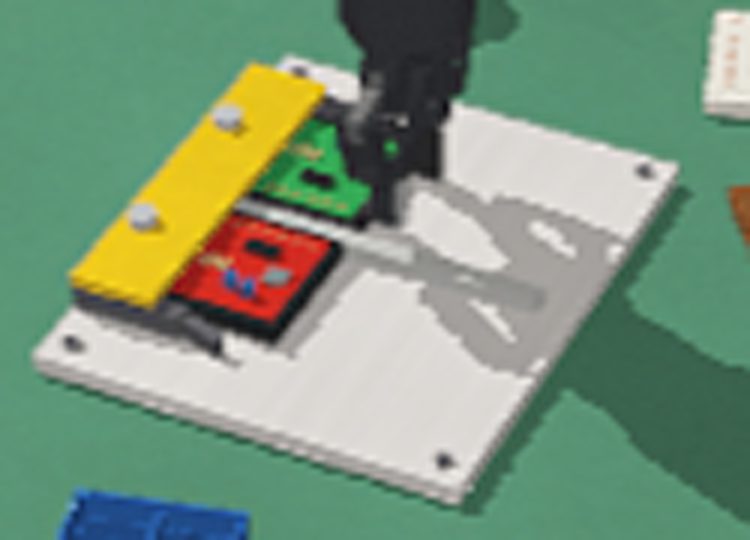

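Green's TCP stop reading is -15.2, identical to red's. I retreat out of the top camera's view for the final check.

Call:
{"method": "jog_arm", "body": {
  "moves": [
    [[-0.08,0,0],[0,0,0],0],
    [[-0.12,-0.08,0],[0,0,0],0],
    [[-0.14,-0.2,0],[0,0,0],0],
    [[-0.2,-0.3,-0.1],[0,0,0],0],
    [[-0.2,-0.36,-0.2],[0,0,0],0],
    [[-0.25,-0.36,-0.4],[0,0,0],0],
    [[-0.3,-0.36,-0.6],[0,0,0],0],
    [[-0.3,-0.36,-0.6],[0,0,0],0],
    [[-0.3,-0.36,-0.6],[0,0,0],0]
  ]
}}

```text
time_s: 23.62
position: [0.429, -0.3325, 0.2083]
tcp_rot: [-90.1, -0.1, -4.0]
ft_force: [0.1, -0.7, -0.2]
finger_gap: 0.503
```

```bash
python3 - <<'E'
from st import *
show('j',['top','side'])
d=pickle.load(open('top_j.pkl','rb'))
d0=pickle.load(open('top0.pkl','rb'))
cv2.imwrite('pics/full_j.png',d['color'][:,:,::-1])
hsv=cv2.cvtColor(d['color'],cv2.COLOR_RGB2HSV)
H,S,V=[hsv[...,i].astype(int) for i in range(3)]
roi=np.zeros(H.shape,bool);roi[182:225,255:345]=1
for n,m in dict(red=((H<8)|(H>172))&(S>150)&(V>80),green=(H>50)&(H<75)&(S>140)&(V>90)).items():
    m=cv2.morphologyEx((m&roi).astype(np.uint8),cv2.MORPH_CLOSE,np.ones((7,7)))
    c=max(cv2.findContours(m,0,1)[0],key=cv2.contourArea)[:,0]
    w=np.array([w2f(p) for p in ray(d,c,.024)])
    r=cv2.minAreaRect(w.astype(np.float32));print(n,'minx',w[:,0].min().round(1),'y',w[:,1].min().round(1),w[:,1].max().round(1),'ang',r[2])
# near-edge of carrier via subpixel: dark->bed transition along fixture x lines
g=cv2.cvtColor(d['color'],cv2.COLOR_RGB2GRAY).astype(np.float32)
for n,ys in dict(red=range(14,84,7),green=range(-84,-13,7)).items():
    X=[];Y=[]
    for y in ys:
        xs=np.arange(-25,12,.25)
        uv=proj(d,np.array([f2w(x,y,24) for x in xs])).astype(np.float32)
        v=cv2.remap(g,uv[:,:1],uv[:,1:],cv2.INTER_LINEAR)[:,0]
        mi=v.argmin();X.append(xs[mi]);Y.append(y)
    p=np.polyfit(Y,X,1);print(n,'dark band x',np.round(X,1),'ang rad',(-p[0]).round(4),'mean',np.mean(X).round(1))
E
```

```text
23.625 [ 0.429  -0.3325  0.2083] [-163.4 -352.7] [-90.05  -0.1   -3.96] [ 0.13 -0.67 -0.17]
red minx -0.6 y 11.9 84.5 ang 89.95956420898438
green minx 0.6 y -84.1 -12.8 ang 89.95883178710938
red dark band x [-3.2 -3.8 -4.2 -2.2 -2.8 -3.2 -3.8 -4.2 -2.2 -2.8] ang rad -0.0087 mean -3.2
green dark band x [-4.  -4.5 -2.5 -2.8 -3.2 -3.8 -4.5 -2.2 -2.8 -3.2 -3.8] ang rad -0.0068 mean -3.4
```

View pics/top_j.png

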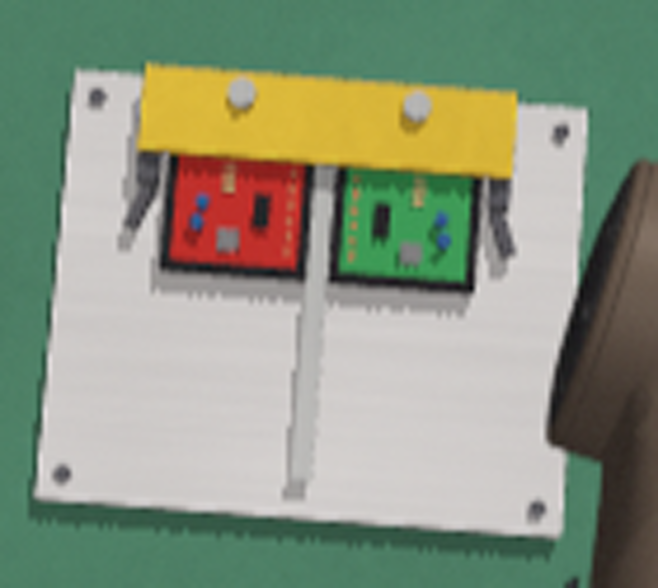

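View pics/full_j.png

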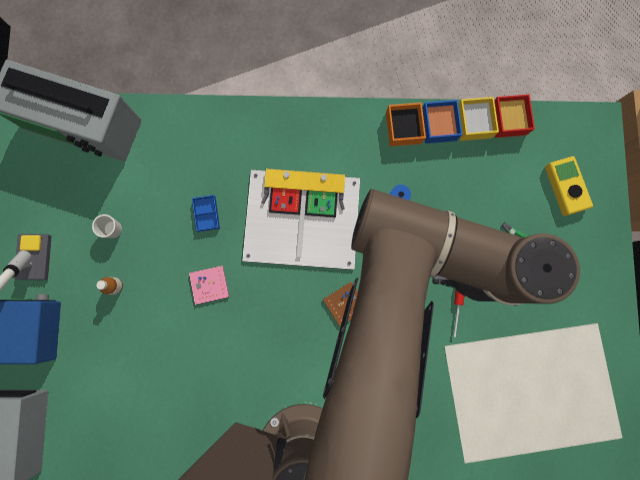

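View pics/side_j.png

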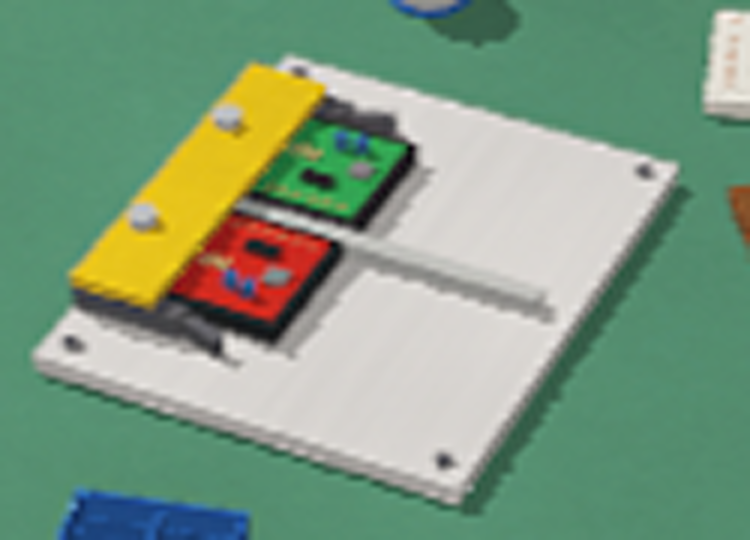

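Top view: both carriers are side by side under the lip, in one even row (near edges in the crop at ~(235,270) and ~(402,288), in line along the tilted fixture). The board edges run parallel to the fixture to within 0.01 rad and the sideways centres are at ±48 mm. The bystanders in view haven't moved. Handing in.

```bash
python3 -c "
from bench import *
s=state();print(abs(s['qd']).max(),s['ft_force']);print(hand_in())"
```

```text
2.820777390362567 [-0.59474493  1.05128213 -0.11698572]
the job is handed in; nothing more can be done
None
```

I pushed both carriers home, red into the left pocket and green into the right, and handed the job in at about 24 s of the 58 s. The hand-in gives no verdict.

I first slid each carrier sideways against the middle guide with the half-open fingers, which squared it up. Then I pushed it along the guide until the force rose at the back stop.

**Last checks:**
- **Depth:** both pushes stopped at the same tool position, fixture x = -15.2 mm. That is 0.8 mm beyond my prediction for fully home.
- **Near edges:** from the top camera, the two near edges line up within about 1 mm.
- **Sideways:** both centres are at about ±48 mm against the seat points at ±50.5 mm, inside the 6 mm limit.
- **Square:** within about 0.01 rad of the fixture, against the 0.035 rad limit.
- **Flat:** I only judged this by eye. Both look flat in the side view.
- **Forces:** the highest reading after any move was about 20 N.
- **Bystanders:** in the last picture nothing visible had moved. The arm partly hid the reel, the cutters and the screwdriver, and I did not measure any bystander.
- **Arm:** it was clear of everything. One joint still read 2.8 degrees/s just before hand-in, so it was still settling.

No check failed.

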